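Turn a trolley wheel by its spokes to bring the valve to the top

TASK

The slack tyre on this timber-trolley wheel is to be pumped up: push the wheel's spokes round, one after another, until the valve stem stands at the very top, straight above the axle, and leave the wheel at rest there. Push gently with the fingertips, without gripping the wheel, and do not push on the slack tyre or the valve stem. Do not shift, tip or lift the stand, and leave the other things on the bench where they are.

Things in the scene. Friction and masses are not known exactly. Their poses are not given: they have to be found in the camera images.
- wheel: White five-spoked trolley wheel, upright on the stand's stub axle, open face towards the robot. Turns either way without stops; its drag (0.12 N m, about 2 N at mid-spoke) makes it stay where left, with no coasting. Origin: wheel centre on the axle, 175 mm above the bench. x axis: level along the axle, away from the robot. z axis: from the axle to the valve stem; straight up when the job is done.
- spoke (a point): Middle of one spoke, 56 mm from the axle, in the wheel's centre plane. Five equal spokes, at 36, 108, 180, 252, 324 degrees from the wheel's z axis about its x. Each is 14 mm wide, 36 mm deep along the axle (18 mm either side of the centre plane), from hub to rim, with 26 mm wide flares over the first 13 and last 7 mm. The gaps between them are open right through, up to the stand 60 mm behind the centre plane.
- hub_front (a point): Front of the hub: on the axle, 22 mm before the wheel's centre plane. The hub has a radius of 24 mm and is 44 mm deep, with a 6 mm high dust cap on the front. The rim's inside lies at radius 88 mm from the axle; the rim is 38 mm deep (19 mm either side of the centre plane). Nothing stands in front of the wheel's face.
- tyre: Slack black rubber tyre fixed on the wheel's rim and turning with it: outer radius 148 mm, inner radius 104 mm, 44 mm wide (22 mm either side of the wheel's centre plane). Origin and axes as the wheel's. A yellow 12 mm dot on each side wall marks where the valve is. Not to be pushed on; a light brush (under 5 N) does no harm.
- valve: Black valve stem with a red cap, fixed to the wheel: it stands on the inside of the rim midway between two spokes and points to the axle, reaching from radius 90 mm inward to radius 59 mm; 11 mm thick, in the wheel's centre plane. Origin and axes as the wheel's (so its origin is the wheel's centre; the stem lies along +z). Not to be pushed on.
- stand: Heavy (4.5 kg) wheel stand standing loose on the bench: steel base plate 180 mm by 200 mm, 12 mm thick, and two blue legs behind the wheel that carry the stub axle. Origin: on the bench straight below the wheel's centre; x axis level, along the axle, away from the robot; z up. The plate runs from 60 mm before to 120 mm behind the origin and 100 mm to either side.
- tyre_gauge: Pencil tyre gauge, aluminium with a brass head, 145 mm long, 22 mm thick, lying on the bench in front of the stand. Origin: bench level, at its middle. Leave alone.
- spanner: Steel open-ended spanner, 180 mm long, 8 mm thick, lying in front of the stand. Origin: underside, middle. Leave alone.
- wax_tin: Round brass-coloured wax tin, 64 mm in diameter, 48 mm tall, to the left of the stand. Origin: centre of its underside. Leave alone.
- tape_roll: Roll of blue tape lying flat, 90 mm in diameter, 24 mm tall, to the left of the stand. Origin: centre of its underside. Leave alone.
- turned_bowl: Turned wooden bowl, 150 mm across, 55 mm tall, to the right of the stand. Origin: centre of its underside. Leave alone.
- gouge: Woodturner's gouge with a dark wooden handle, about 415 mm long, 34 mm thick, lying on the left of the bench. Origin: bench level, at its ferrule near the middle. Leave alone.

How it is judged:
By the outcome, as a careful person would: the job done as asked, in the order asked, and still so for the second after the job is handed in, with the robot touching nothing.
It also fails if it takes over 50 s, if anything falls off the work surface, if the arm or the gripper's body presses on something with over 40 N, if the wrist force passes 120 N, or if a joint passes its speed limit or range.

ROBOT

A 6-joint arm with a two-finger parallel gripper is mounted at the origin on the work surface. World frame = base frame: x ahead of the robot, y to its left, z up, the work surface at z = 0. Lengths are in mm, angles in rad, forces in N, time in s.
With the tool pointing down it reaches from about 400 to 925 mm from the base axis. Payload 12.5 kg.
Tool frame: the origin (TCP) lies midway between the tips of the shut fingers; the grasp point (between the pads) lies 19 mm behind it; z points along the fingers, y is the direction in which the jaws open and shut (so a half turn about z gives the same grasp; the last joint's range is limited). The gripper opens to 95 mm and grips with 3 to 60 N. Pads are 20 mm wide; open, the fingers measure 119 mm over their backs; the gripper's body (75 mm by 180 mm) begins 59 mm behind the grasp point.
Start: joints at [1.152, 0.491, 1.559, -0, 1.092, -0.106], TCP at [192.311, 594.696, 214.661] pointing down, gripper open.
Joint ranges: [-3.1, 3.1], [-0.84, 2.19], [0.05, 2.79], [-1.13, 4.28], [0.06, 2.93], [-2.69, 2.69]. Speed limits (rad/s): [2.22, 2.22, 2.79, 3.14, 3.14, 3.14].

INTERFACE

Orientations are given as [roll, pitch, yaw] about the fixed x, y, z axes, in that order (R = Rz(yaw) Ry(pitch) Rx(roll)).
In Python, from cell import env gives the robot as it stands.
- The arm moves only by the tool drive_tool, never from a script. Its argument "increments" is a list of rows, each a list of 2 entries, a list of its own where there are three numbers: the shift along the tool's x, y, z as a fraction of full scale, then the turn, a rotation vector about the tool's x, y, z as a fraction of full scale. In form: [[[x, y, z], [ax, ay, az]], ...]. A call has 1 to 5 rows; each row shifts and turns the commanded pose from where the row before left it, along the tool's axes as they then stand; what a row does not reach is not made up. Full scale, the value 1, is 30 mm for a shift and 0.08 rad for a turn. A row lasts 1/12 s, in which the tool goes at most 41.7 mm and 7.16 degrees, less where a joint would pass 70% of its speed; a pose out of reach is approached as far as the arm can. A call with a number of a shift or a turn outside -1 to 1 is refused whole. A call with a gripper value outside its range is refused whole. "jaw" is the opening, from -1 (shut) to 1 (fully open), so that 0 is half open, set as the call begins (left out, the last holds). The fingers move at their own pace and stop on an object; the grip force is fixed at half the most. Time passes only in rows, so rows that do not move let the fingers close. It gives the time, the measured TCP pose, the force and the opening at its end, in the units of the state.
- env.state(): the state, without advancing time (a new reading comes with each control period).
- env.read_camera(name): name is "side" or "top"; returns a dict with "pixels" (384x512x3 uint8, blue, green, red), "vertical_fov" (degrees; the focal length in pixels is half the picture's height over the tangent of half this angle, whatever the lens; pixels are square), "cx", "cy" (the principal point, pixels), "k1" (the pictures are not rectified: a ray, as slopes to the right and down, at radius r is drawn at 1 + k1 r^2 times it, then the intrinsics apply), "world_to_cam" (4x4, takes a point from world to camera coordinates). Camera axes: x right, y down, z forward; pixel columns grow to the right and rows downward; lengths in mm; the calibration is good to about 2 mm. A picture is of the moment at which its call begins. There is no depth.
- env.job_done(): hands the job in, once; it reports no verdict.
Trained networks look in a picture, given as the dict that the camera call returned (one of the last four; its "shot" number tells which), for a name from the list of things; names that differ only in an ending like _2 or _b are one class to them, and where a whole thing is asked for, a point or a joint stands for the part that bears it (a point fixed in the world has none). Each returns a list of dicts, best first, with "score" (0 to 1); they miss things now and then, are a little off and sometimes report something else, mostly with a low value. They report only what shows in the picture. A call takes as long as a camera call.
- env.boxes_of(target, picture): "point" ([x, y, z] in mm, in world coordinates, good to about 4 mm: the middle of the surface that is visible of it).
- env.tip_of(target, picture): "point" ([x, y, z] in mm, in world coordinates, good to about 4 mm: a listed point, or the origin of a listed thing).
The state is a dict: "t": time; "joints": joint angles; "qvel": joint speeds; "tau": joint torques, N m; "eef_pos": TCP position; "tcp_rot": TCP orientation; "ft_force": force on the tool from outside, world axes, zero at the start; "moment": the same for the moment, N m; "opening": opening from 0.0 (shut) to 1.0 (fully open).
Only numpy, scipy, OpenCV 4.12 (cv2) and the standard library are available. Lean on these libraries where they do the work, as an engineer would, in place of code of your own. Each camera call takes 0.05 s, during which the arm holds its last target.

## Working session

There is one attempt and no reset: what is moved stays moved. The work goes in short steps, Python scripts to look and compute and a tool call to move; the robot and the scene stay as the last step left them, time stands still between calls to the robot, and variables do not carry over. Pictures are saved under pics/ and viewed, and the job is handed in when it is done.

Besides the shell and the picture viewer there is one more tool, called after ">>>" as name(argument=value, ...) on one line, values as JSON. drive_tool: Moves the arm, as the interface text tells. Its arguments: {"type":"object","properties":{"increments":{"type":"array","items":{"type":"array"}},"jaw":{"type":"number"}},"required":["increments"]}

```bash
mkdir -p pics; ls; python3 - <<'E'
from cell import env
import cv2,json
s=env.state(); print(s)
for n in ("side","top"):
    p=env.read_camera(n); cv2.imwrite(f"pics/{n}0.png",p["pixels"])
    print(n,p["vertical_fov"],p["cx"],p["cy"],p["k1"],p["world_to_cam"])
    for t in ("wheel","valve","spoke","hub_front","stand","tyre"):
        print(t,[(round(d["score"],2),[round(float(v)) for v in d["point"]]) for d in env.tip_of(t,p)][:6])
        print("  box",[(round(d["score"],2),[round(float(v)) for v in d["point"]]) for d in env.boxes_of(t,p)][:6])
E
```

```text
pics
{'t': 0.0, 'joints': array([ 1.15239243e+00,  4.91546091e-01,  1.55945804e+00,  3.66655654e-06,
        1.09171255e+00, -1.05574436e-01]), 'qvel': array([-0.00010415, -0.00138906,  0.00070241,  0.00135215,  0.00014053,
       -0.00066876]), 'tau': array([-3.64290991e-04, -6.12645006e+01, -2.58192819e+01,  6.93344395e-02,
        4.81501746e-02, -6.55046006e-05]), 'eef_pos': array([192.20443286, 594.44739946, 214.06716291]), 'tcp_rot': array([-3.14047523e+00, -1.21681862e-04,  2.82876143e+00]), 'ft_force': array([ 0.93615907, -0.21896782, -0.36979134]), 'moment': array([0.01003128, 0.01508533, 0.00556092]), 'opening': 1.0001400230549735}
side 47.71042676567059 266.83518980700774 188.6815740871704 -0.0514668036917448 [[ 9.85974358e-01 -1.66036246e-01 -1.69272206e-02 -5.29982335e+02]
 [-1.38975459e-01 -7.60629569e-01 -6.34136011e-01  2.60738613e+02]
 [ 9.24142183e-02  6.27594314e-01 -7.73036215e-01  1.03677397e+03]
 [ 0.00000000e+00  0.00000000e+00  0.00000000e+00  1.00000000e+00]]
wheel [(0.81, [537, -60, 171])]
  box [(0.93, [528, -135, 289])]
valve []
  box []
spoke []
  box [(0
[... 327 characters left out ...]
-1.22141011e-02 -9.99767805e-01 -1.77525312e-02  1.37051721e+02]
 [-9.93516766e-01  1.41407332e-02 -1.12802818e-01  5.73122413e+02]
 [ 1.13027659e-01  1.62596523e-02 -9.93458792e-01  1.46282383e+03]
 [ 0.00000000e+00  0.00000000e+00  0.00000000e+00  1.00000000e+00]]
wheel [(0.73, [538, -60, 172])]
  box [(0.56, [533, -51, 282]), (0.44, [534, -53, 173])]
valve []
  box [(0.49, [528, -51, 288])]
spoke [(0.84, [544, -6, 187])]
  box [(0.61, [527, -51, 286])]
hub_front [(0.67, [519, -57, 172])]
  box [(0.56, [533, -49, 284]), (0.23, [535, -52, 176])]
stand [(0.78, [538, -60, 1])]
  box [(0.6, [536, -52, 172])]
tyre [(0.76, [538, -54, 175])]
  box [(0.9, [533, -44, 296]), (0.63, [526, -51, 285])]
```

View pics/side0.png

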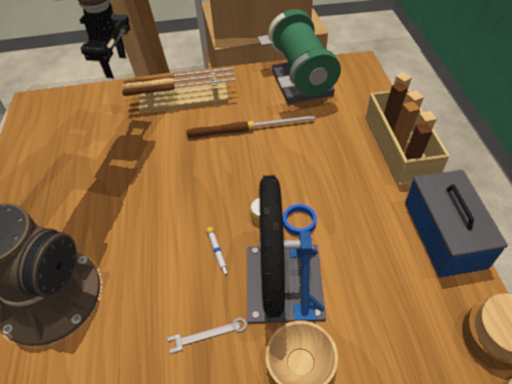

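View pics/top0.png

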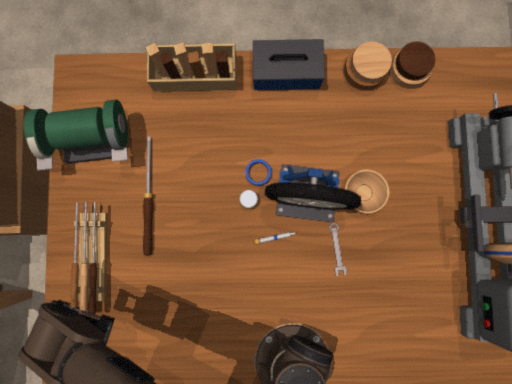

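```bash
python3 - <<'E'
import cv2,numpy as np
a=cv2.imread("pics/side0.png")[160:330,220:350]
b=cv2.imread("pics/top0.png")[155:230,250:375]
cv2.imwrite("pics/side0z.png",cv2.resize(a,None,fx=3.5,fy=3.5,interpolation=cv2.INTER_CUBIC))
cv2.imwrite("pics/top0z.png",cv2.resize(b,None,fx=6,fy=6,interpolation=cv2.INTER_CUBIC))
from cell import env
for n in ("side","top"):
    p=env.read_camera(n);M=np.array(p["world_to_cam"]); print(n,-M[:3,:3].T@M[:3,3])
    for t in ("wheel","valve","spoke","hub_front","stand","tyre"):
        print(t,[(round(d["score"],2),[round(float(v)) for v in d["point"]]) for d in env.tip_of(t,p)][:6])
E
```

```text
side [ 462.9726051  -540.34422429  957.83643731]
wheel [(0.96, [537, -61, 172])]
valve []
spoke [(0.48, [551, 138, -4])]
hub_front [(0.77, [513, -55, 178]), (0.74, [565, -256, -2]), (0.42, [573, 487, -2])]
stand [(0.78, [542, -61, 0])]
tyre [(0.91, [537, -58, 175]), (0.24, [540, -60, 0])]
top [ 405.74113654  105.13052    1520.33803647]
wheel [(0.55, [541, -60, 172])]
valve []
spoke [(0.72, [545, -7, 188])]
hub_front [(0.61, [519, -58, 173])]
stand [(0.83, [539, -57, -2]), (0.6, [542, -7, 187])]
tyre [(0.84, [538, -55, 172]), (0.31, [539, -61, 0])]
```

View pics/side0z.png

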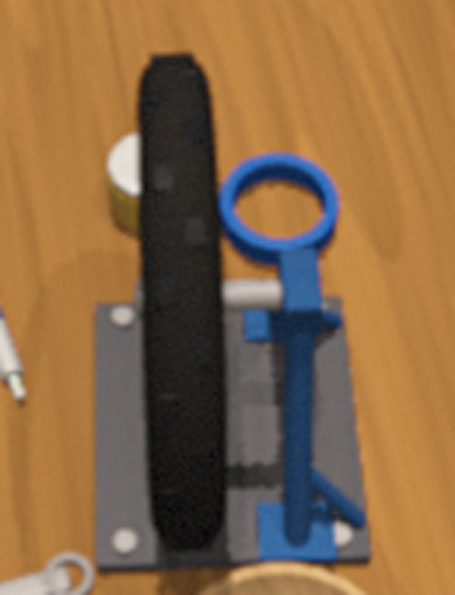

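View pics/top0z.png

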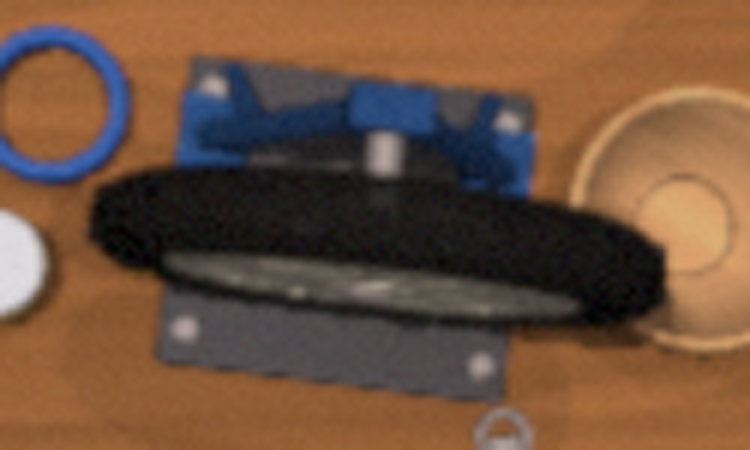

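```bash
cat > h.py <<'E'
import numpy as np,cv2
from cell import env
def K(p):
    f=192/np.tan(np.radians(p["vertical_fov"])/2); return f
def proj(p,P):
    P=np.atleast_2d(np.asarray(P,float)); M=np.array(p["world_to_cam"]); c=P@M[:3,:3].T+M[:3,3]
    s=c[:,:2]/c[:,2:]; r2=(s**2).sum(1,keepdims=True); s=s*(1+p["k1"]*r2)
    return s*K(p)+[p["cx"],p["cy"]]
def ray(p,uv):
    M=np.array(p["world_to_cam"]); d=(np.array(uv,float)-[p["cx"],p["cy"]])/K(p); s=d.copy()
    for _ in range(10): s=d/(1+p["k1"]*(s@s))
    D=M[:3,:3].T@np.array([s[0],s[1],1.]); return -M[:3,:3].T@M[:3,3],D
def onz(p,uv,z):
    o,D=ray(p,uv); return o+D*(z-o[2])/D[2]
def avg(n,k):
    a=0
    for i in range(k):
        p=env.read_camera(n); a=a+p["pixels"].astype(float)
    return p,a/k
def wp(C,yaw,a,r,phi): # phi deg about x from up
    ex=np.array([np.cos(yaw),np.sin(yaw),0]);ey=np.array([-np.sin(yaw),np.cos(yaw),0]);ez=np.array([0,0,1.])
    t=np.radians(phi); return np.array(C)+a*ex+r*(-np.sin(t)*ey+np.cos(t)*ez)
E
python3 - <<'E'
from h import *
import pickle
d={}
for n in ("top","side"):
    p,a=avg(n,12); p={k:v for k,v in p.items()}; d[n]=(p,a); print(n,a.shape)
pickle.dump(d,open("avg0.pkl","wb"))
p,a=d["top"]
# plate screws/corners z=12 in top crop px (6x zoom, offset 250,155): corners
for z,uv in [((157,360)),((500,400)),((533,95)),((192,58))] and [(12,(157,360)),(12,(500,400)),(12,(533,95)),(12,(192,58))]:
    print(onz(p,(250+uv[0]/6,155+uv[1]/6),z).round(1))
crop=a[155:230,250:375]
g=np.clip(crop*2.2,0,255).astype(np.uint8)
cv2.imwrite("pics/top1z.png",cv2.resize(g,None,fx=6,fy=6,interpolation=cv2.INTER_NEAREST))
crop=d["side"][1][165:330,245:300]
g=np.clip(crop*2.2,0,255).astype(np.uint8)
cv2.imwrite("pics/side1z.png",cv2.resize(g,None,fx=3.6,fy=3.6,interpolation=cv2.INTER_NEAREST))
E
```

```text
top (384, 512, 3)
side (384, 512, 3)
[492.5  47.9  12. ]
[ 467.  -147.2   12. ]
[ 642.7 -172.1   12. ]
[667.3  24.4  12. ]
```

View pics/top1z.png

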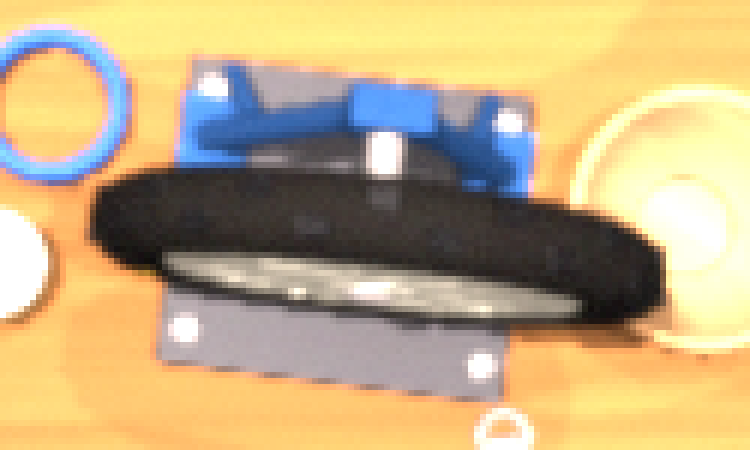

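View pics/side1z.png

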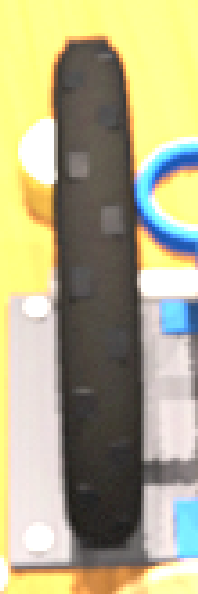

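```bash
python3 - <<'E'
from h import *
import pickle
d=pickle.load(open("avg0.pkl","rb")); p,a=d["top"]
C=(538,-58,175);yaw=-0.132
z=8
x0,y0=262,180
crop=np.clip(a[y0:y0+35,x0:x0+100]*1.8,0,255).astype(np.uint8)
b=cv2.resize(crop,None,fx=z,fy=z,interpolation=cv2.INTER_NEAREST)
c=b.copy()
def dr(a_,r,col,step=3):
    for f in range(0,360,step):
        u=proj(p,wp(C,yaw,a_,r,f))[0]; q=((u-[x0,y0]+.5)*z).astype(int); cv2.circle(c,tuple(int(v) for v in q),1,col,-1)
dr(-22,148,(0,0,255));dr(-22,126,(0,255,255));dr(-22,104,(0,255,0));dr(-19,88,(255,255,0));dr(-18,30,(255,0,255))
cv2.imwrite("pics/ov.png",np.vstack([b,c]))
# colour along r=126 ring
for f in range(0,360,6):
    u=proj(p,wp(C,yaw,-22,126,f))[0]
    v=[cv2.getRectSubPix(a.astype(np.float32),(1,1),(float(u[0]),float(u[1]+o)))[0,0].round().astype(int).tolist() for o in (-1,0,1)]
    print(f,u.round(1),v)
E
```

```text
0 [316.9 200. ] [[23, 27, 29], [56, 62, 66], [74, 83, 88]]
6 [321.6 200.5] [[27, 31, 33], [52, 58, 63], [75, 83, 89]]
12 [326.1 201.1] [[25, 28, 31], [56, 63, 67], [74, 83, 89]]
18 [330.5 201.8] [[25, 28, 30], [52, 59, 63], [68, 77, 82]]
24 [334.6 202.5] [[27, 29, 31], [47, 52, 57], [63, 70, 75]]
30 [338.4 203.1] [[22, 25, 27], [47, 53, 58], [62, 69, 74]]
36 [341.8 203.8] [[19, 21, 22], [44, 49, 53], [60, 66, 71]]
42 [344.9 204.5] [[19, 22, 24], [39, 44, 47], [53, 60, 64]]
48 [347.5 205.1] [[11, 11, 13], [12, 14, 15], [9, 11, 12]]
54 [349.6 205.7] [[10, 12, 12], [9, 10, 11], [8, 9, 9]]
60 [351.3 206.3] [[10, 9, 11], [8, 8, 10], [8, 8, 11]]
66 [352.5 206.9] [[9, 9, 11], [8, 9, 10], [10, 13, 19]]
72 [353.2 207.4] [[9, 9, 11], [12, 13, 19], [16, 23, 37]]
78 [353.5 207.8] [[10, 11, 14], [15, 20, 30], [20, 33, 51]]
84 [353.2 208.2] [[11, 12, 17], [15, 21, 33], [19, 33, 53]]
90 [352.5 208.6] [[10, 12, 16], [14, 22, 35], [18, 32, 52]]
96 [351.4 208.8] [[8, 10, 15], [14, 23, 38], [20, 35, 55]]
102 [349.9 209.1] [[9, 10, 16], [14, 26, 42], [23, 42, 67]]
108 [348.  209.2] [[10, 14, 20], [18, 3
[... 1823 characters left out ...]
, 10], [8, 7, 10], [11, 20, 27]]
294 [274.9 197.7] [[9, 10, 11], [7, 7, 8], [10, 14, 18]]
300 [277.  197.6] [[24, 26, 30], [33, 37, 41], [29, 32, 35]]
306 [279.6 197.5] [[31, 35, 38], [52, 59, 63], [61, 67, 73]]
312 [282.7 197.5] [[29, 34, 36], [51, 57, 62], [65, 73, 78]]
318 [286.1 197.5] [[31, 35, 38], [54, 61, 66], [73, 82, 88]]
324 [289.8 197.7] [[32, 37, 40], [56, 63, 67], [68, 76, 81]]
330 [293.9 197.9] [[34, 37, 41], [74, 83, 89], [82, 91, 98]]
336 [298.2 198.2] [[31, 34, 37], [67, 75, 81], [86, 97, 104]]
342 [302.7 198.5] [[33, 35, 39], [58, 65, 69], [78, 87, 93]]
348 [307.4 198.9] [[26, 29, 32], [57, 64, 68], [75, 84, 90]]
354 [312.1 199.4] [[31, 34, 36], [51, 57, 61], [70, 78, 83]]
```

View pics/ov.png

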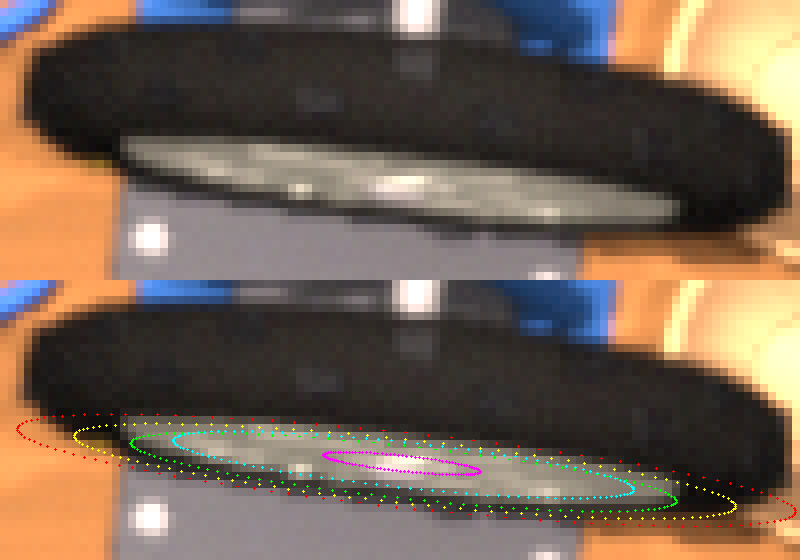

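>>> drive_tool(increments=[[[0, -0.6, -0.6], [0, 0, 0]], [[0, -0.6, -0.6], [0, 0, 0]], [[0, 0, -0.9], [0, 0, 0]], [[0, 0, -0.9], [0, 0, 0]], [[0, 0, 0], [0, 0, 0]]], jaw=-1)

```text
t: 3.62
eef_pos: [181.7, 561.6, 310.0]
tcp_rot: [3.134, 0.001, 2.829]
ft_force: [-0.5, 0.5, -0.1]
opening: 0.71
```

```bash
python3 -c "
from h import *
s=env.state()
for k in ('t','joints','eef_pos','tcp_rot','opening'): print(k,np.round(s[k],4).tolist())"
```

```text
t 3.6167
joints [1.146, 0.3575, 1.5184, 0.0, 1.2579, -0.1121]
eef_pos [181.7007, 561.5736, 310.0065]
tcp_rot [3.1337, 0.0008, 2.8288]
opening 0.7096
```

>>> drive_tool(increments=[[[0.6, 0, 0], [0.8, 0.6, 0]], [[0.6, 0, 0], [0.8, 0.6, 0]], [[0, 0, 0], [0.8, 0.6, 0]], [[0, 0.5, 0], [0.8, 0.6, 0]], [[0, 0, 0], [0, 0, 0.5]]])

```text
t: 4.03
eef_pos: [152.6, 587.1, 300.2]
tcp_rot: [-2.869, -0.182, 2.763]
ft_force: [0.2, 1.1, 0.2]
opening: 0.353
```

```bash
python3 -c "
from h import *
s=env.state()
for k in ('t','joints','eef_pos','tcp_rot','opening'): print(k,np.round(s[k],4).tolist())"
```

```text
t 4.0333
joints [1.1356, 0.5122, 1.327, 0.1598, 1.5882, -0.102]
eef_pos [152.5989, 587.1021, 300.1717]
tcp_rot [-2.8692, -0.1823, 2.7631]
opening 0.3532
```

```bash
cat >> h.py <<'E'
from scipy.spatial.transform import Rotation as Ro
from scipy.optimize import least_squares
def fkR(q):
    return Ro.from_euler('ZYZYZ',[q[0],q[1]+q[2],q[3],q[4],q[5]+np.pi/2])
def fk(q,k):
    r0,h,L1,L2,e,Lt=k
    b=q[1]+q[2]
    w=np.array([r0+L1*np.sin(q[1])+L2*np.sin(b)+e*np.cos(b),0,h+L1*np.cos(q[1])+L2*np.cos(b)-e*np.sin(b)])
    R=fkR(q)
    return Ro.from_euler('z',q[0]).apply(w)+Lt*R.as_matrix()[:,2],R
E
cat > fit.py <<'E'
from h import *
D=[([1.15239,.491546,1.559458,0,1.0917,-.10557],[192.2,594.5,214.1],[-3.1405,0,2.8288]),
([1.146,0.3575,1.5184,0.0,1.2579,-0.1121],[181.7007,561.5736,310.0065],[3.1337,.0008,2.8288]),
([1.1356,0.5122,1.327,0.1598,1.5882,-0.102],[152.5989,587.1021,300.1717],[-2.8692,-.1823,2.7631])]
s=env.state(); D.append((s['joints'],s['eef_pos'],s['tcp_rot']))
for q,p,r in D: print("rot err",(fkR(q).inv()*Ro.from_euler('xyz',r)).as_rotvec().round(3))
x0=np.array([0,320,460,460,0,300.])
f=lambda k: np.concatenate([fk(q,k)[0]-p for q,p,r in D]+[(k-x0)*[.01,.003,.003,.003,.01,.003]])
o=least_squares(f,x0); print(o.x.round(1),o.fun.round(2))
E
python3 fit.py
```

```text
Traceback (most recent call last):
  File "fit.py", line 6, in <module>
    for q,p,r in D: print("rot err",(fkR(q).inv()*Ro.from_euler('xyz',r)).as_rotvec().round(3))
                                     ~~~^^^
  File "h.py", line 26, in fkR
    return Ro.from_euler('ZYZYZ',[q[0],q[1]+q[2],q[3],q[4],q[5]+np.pi/2])
           ~~~~~~~~~~~~~^^^^^^^^^^^^^^^^^^^^^^^^^^^^^^^^^^^^^^^^^^^^^^^^^
  File "scipy/spatial/transform/_rotation.pyx", line 1413, in scipy.spatial.transform._rotation.Rotation.from_euler
ValueError: Expected axis specification to be a non-empty string of upto 3 characters, got ZYZYZ
```

```bash
sed -i "s/    return Ro.from_euler('ZYZYZ'.*/    return Ro.from_euler('ZYZ',[q[0],q[1]+q[2],q[3]])*Ro.from_euler('YZ',[q[4],q[5]+np.pi\/2])/" h.py; python3 fit.py
```

```text
rot err [-0. -0. -0.]
rot err [-0.  0.  0.]
rot err [-0. -0. -0.]
rot err [-0.  0. -0.]
[-155.8  491.8 1201.4  496.8  500.1  666.2] [ 59.76 -27.87  -2.46  62.89 -20.85  14.74   1.64  -3.92  -6.16   1.67
  -3.92  -6.13  -1.56   0.52   2.22   0.11   5.     1.1 ]
```

```bash
cat >> h.py <<'E'
def fk(q,k):
    r0,h,L1,L2,e,Lt,lat,y4,x5=k
    b=q[1]+q[2]
    w=np.array([r0+L1*np.sin(q[1])+L2*np.sin(b)+e*np.cos(b),lat,h+L1*np.cos(q[1])+L2*np.cos(b)-e*np.sin(b)])
    R=fkR(q); R4=Ro.from_euler('ZYZ',[q[0],b,q[3]])
    R5=R4*Ro.from_euler('y',q[4])
    return Ro.from_euler('z',q[0]).apply(w)+R4.apply([0,y4,0])+R5.apply([x5,0,0])+Lt*R.as_matrix()[:,2],R
import pickle,os
def log():
    s=env.state(); D=pickle.load(open('D.pkl','rb')) if os.path.exists('D.pkl') else []
    if not D or abs(D[-1][3]-s['t'])>1e-6: D.append((np.array(s['joints']),np.array(s['eef_pos']),np.array(s['tcp_rot']),s['t'])); pickle.dump(D,open('D.pkl','wb'))
    return D
def fit(pr=True):
    D=log(); x0=np.array([0,320,460,460,0,300.,0,0,0])
    f=lambda k: np.concatenate([fk(q,k)[0]-p for q,p,r,t in D]+[(k-x0)*[.01,.003,.003,.003,.01,.003,.003,.003,.01]])
    o=least_squares(f,x0)
    if pr: print(o.x.round(1),np.abs(o.fun[:3*len(D)]).max().round(2))
    return o.x
E
sed -i '/^s=env/,$d' fit.py; cat >> fit.py <<'E'
D=[(np.array(q),np.array(p),np.array(r),float(i)) for i,(q,p,r) in enumerate(D)]
pickle.dump(D,open('D.pkl','wb'))
fit()
E
python3 fit.py
```

```text
[ -4.5 197.  586.  410.8  42.4 272.1  57.4   8.5  -4.8] 0.03
```

```bash
cat >> h.py <<'E'
LO=np.array([-3.1,-.84,.05,-1.13,.06,-2.69]);HI=np.array([3.1,2.19,2.79,4.28,2.93,2.69])
C=np.array([538,-58,175.]);YAW=-0.132
def Rt(yaw=YAW,pitch=0,roll=0):
    # tool z along ex (pitched down by pitch), jaws horizontal; roll flips
    ex=np.array([np.cos(yaw)*np.cos(pitch),np.sin(yaw)*np.cos(pitch),-np.sin(pitch)]);ey=np.array([-np.sin(yaw),np.cos(yaw),0])
    M=np.stack([np.cross(ey,ex),ey,ex],1); return Ro.from_matrix(M)*Ro.from_euler('z',roll)
def W(a,y,z): return C+Ro.from_euler('z',YAW).apply([a,y,z])
def ik(P,R,q0,k):
    f=lambda q: np.concatenate([(fk(q,k)[0]-P)/100,(R.inv()*fk(q,k)[1]).as_rotvec()])
    o=least_squares(f,np.clip(q0,LO+.01,HI-.01),bounds=(LO,HI)); return o.x,np.abs(o.fun).max()
E
python3 - <<'E'
from h import *
k=fit()
for roll in (0,np.pi/2,np.pi,-np.pi/2):
  for q0 in ([-.1,.6,2.4,3.1,1.5,0],[-.1,.6,2.4,0,1.5,0],[-.1,-.6,2.,0,.3,0],[-.1,.6,2.4,3.1,1.5,1.5],[-.1,.6,2.4,3.1,1.5,-1.5]):
    for a in (-60,5):
      q,e=ik(W(a,0,0),Rt(roll=roll),q0,k)
      if e<.01: print(round(roll,1),a,q.round(2),round(e,4))
E
```

```text
[ -4.5 197.  586.  410.8  42.4 272.1  57.4   8.5  -4.8] 0.03
0 5 [-0.26  0.94  2.6   3.    1.97  1.51] 0.0
0 5 [-0.26  0.94  2.6   3.    1.97  1.51] 0.0
0 5 [-0.26  0.94  2.6   3.    1.97  1.51] 0.0
3.1 5 [-0.26  0.94  2.6   3.    1.97 -1.63] 0.0
3.1 5 [-0.26  0.94  2.6   3.    1.97 -1.63] 0.0
3.1 5 [-0.26  0.94  2.6   3.    1.97 -1.63] 0.0
3.1 5 [-0.26  0.94  2.6   3.    1.97 -1.63] 0.0
3.1 5 [-0.26  0.94  2.6   3.    1.97 -1.63] 0.0
-1.6 5 [-0.26  0.94  2.6   3.    1.97 -0.06] 0.0
-1.6 5 [-0.26  0.94  2.6   3.    1.97 -0.06] 0.0
-1.6 5 [-0.26  0.94  2.6   3.    1.97 -0.06] 0.0
```

```bash
python3 - <<'E'
from h import *
k=fit()
for pitch in (0,.2,.4,.6):
  for a,y,z in ((-60,0,0),(-60,0,60),(-60,60,0),(-60,-60,0),(-60,0,-50),(5,0,60),(5,60,0),(5,-60,0),(5,0,-60)):
    q,e=ik(W(a,y,z),Rt(pitch=pitch,roll=0),[-.2,.6,2.5,3.,1.5,1.5],k)
    print(pitch,a,y,z,q.round(2),round(e,3))
E
```

```text
[ -4.5 197.  586.  410.8  42.4 272.1  57.4   8.5  -4.8] 0.03
0 -60 0 0 [-0.28  1.16  2.79  2.96  2.37  1.44] 0.036
0 -60 0 60 [-0.3   0.86  2.79  2.95  2.07  1.48] 0.005
0 -60 60 0 [-0.02  1.1   2.75  3.3   2.28  1.67] 0.0
0 -60 -60 0 [-0.61  1.14  2.79  2.5   2.25  1.14] 0.013
0 -60 0 -50 [-0.31  1.35  2.77  2.82  2.53  1.31] 0.0
0 5 0 60 [-0.26  0.72  2.6   3.01  1.75  1.55] 0.0
0 5 60 0 [-0.04  0.93  2.57  3.24  1.93  1.6 ] 0.0
0 5 -60 0 [-0.48  0.94  2.6   2.76  1.94  1.43] 0.0
0 5 0 -60 [-0.26  1.14  2.58  2.98  2.14  1.49] 0.0
0.2 -60 0 0 [-0.3   0.87  2.77  2.97  1.87  1.49] 0.0
0.2 -60 0 60 [-0.3   0.55  2.72  2.98  1.5   1.55] 0.0
0.2 -60 60 0 [-0.02  0.83  2.73  3.25  1.79  1.62] 0.0
0.2 -60 -60 0 [-0.58  0.86  2.76  2.69  1.81  1.36] 0.0
0.2 -60 0 -50 [-0.3   1.12  2.78  2.95  2.12  1.43] 0.0
0.2 5 0 60 [-0.26  0.52  2.55  3.01  1.29  1.58] 0.0
0.2 5 60 0 [-0.05  0.73  2.55  3.23  1.51  1.58] 0.0
0.2 5 -60 0 [-0.47  0.73  2.58  2.81  1.53  1.51] 0.0
0.2 5 0 -60 [-0.26  0.95  2.59  3.01  1.76  1.52] 0.0
0.4 -60 0 0 [-0.29  0.57  2.68  2.99  1.28  1.55] 0.0
0.4 -60 0 60 [-0.
[... 208 characters left out ...]
 5 0 60 [-0.25  0.35  2.46  2.99  0.84  1.62] 0.0
0.4 5 60 0 [-0.05  0.54  2.48  3.23  1.06  1.56] 0.0
0.4 5 -60 0 [-0.45  0.55  2.51  2.81  1.09  1.6 ] 0.0
0.4 5 0 -60 [-0.25  0.75  2.54  3.03  1.32  1.55] 0.0
0.6 -60 0 0 [-0.27  0.37  2.56  2.98  0.76  1.61] 0.0
0.6 -60 0 60 [-0.27  0.17  2.48  2.9   0.49  1.71] 0.0
0.6 -60 60 0 [-0.04  0.38  2.53  3.26  0.74  1.54] 0.0
0.6 -60 -60 0 [-0.5   0.37  2.55  2.71  0.78  1.68] 0.0
0.6 -60 0 -50 [-0.27  0.57  2.61  3.01  1.    1.57] 0.0
0.6 5 0 60 [-0.24  0.25  2.34  2.92  0.43  1.71] 0.0
0.6 5 60 0 [-0.06  0.41  2.38  3.25  0.63  1.53] 0.0
0.6 5 -60 0 [-0.42  0.41  2.41  2.74  0.66  1.72] 0.0
0.6 5 0 -60 [-0.24  0.59  2.45  3.02  0.87  1.59] 0.0
```

```bash
cat >> h.py <<'E'
def rows(Ps,Rs):
    out=[]
    for i in range(len(Ps)-1):
        d=Rs[i].inv().apply(Ps[i+1]-Ps[i])/30; r=(Rs[i].inv()*Rs[i+1]).as_rotvec()/.08
        out.append([d.round(2).tolist(),r.round(2).tolist()])
    return out
def seg(qa,qb,k,n):
    Q=[qa+(qb-qa)*i/n for i in range(n+1)]
    F=[fk(q,k) for q in Q]; return Q,rows([f[0] for f in F],[f[1] for f in F]),F
E
python3 - <<'E'
from h import *
k=fit()
q=np.array(env.state()['joints'])
QT,e=ik(W(-75,37,60),Rt(pitch=.3,roll=0),[-.1,.6,2.5,3.1,1.2,1.5],k); print(QT.round(2),e)
for w in ([QT[0]+1.2,.1,2.1,1.6,1.4,.7],):
  A,r1,F1=seg(q,np.array(w),k,22); B,r2,F2=seg(np.array(w),np.array([QT[0]+1.1,*QT[1:]]),k,22)
  B2,r3,F3=seg(np.array([QT[0]+1.1,*QT[1:]]),QT,k,16)
  for F,r in ((F1,r1),(F2,r2),(F3,r3)):
    print("seg",np.abs([x[0] for x in r]).max(),np.abs([x[1] for x in r]).max())
    for f in F[::4]: print(f[0].round(),f[1].as_matrix()[:,2].round(2))
E
```

```text
[ -4.5 197.  586.  410.8  42.4 272.1  57.4   8.5  -4.8] 0.03
[-0.13  0.42  2.68  3.15  1.23  1.57] 2.5579538487363606e-15
seg 0.56 0.83
[153. 587. 300.] [-0.26 -0.19 -0.95]
[ 77. 569. 319.] [-0.49 -0.08 -0.87]
[ 11. 555. 350.] [-0.68  0.05 -0.73]
[-41. 544. 389.] [-0.8   0.2  -0.56]
[-75. 534. 431.] [-0.86  0.36 -0.36]
[-89. 523. 470.] [-0.83  0.53 -0.17]
seg 0.72 1.15
[-89. 517. 487.] [-0.79  0.6  -0.08]
[-46. 544. 474.] [-0.64  0.77  0.07]
[ 14. 558. 443.] [-0.4   0.91  0.12]
[ 82. 551. 394.] [-0.12  0.99  0.09]
[148. 518. 333.] [ 0.17  0.98 -0.03]
[202. 454. 266.] [ 0.43  0.88 -0.2 ]
seg 1.07 0.82
[223. 412. 235.] [ 0.54  0.79 -0.3 ]
[326. 336. 235.] [ 0.73  0.61 -0.3 ]
[405. 235. 235.] [ 0.87  0.39 -0.3 ]
[454. 116. 235.] [ 0.95  0.14 -0.3 ]
[469. -11. 235.] [ 0.95 -0.13 -0.3 ]
```

```bash
cat > plan.py <<'E'
from h import *
import sys,json
def show(r,n0=0):
    for i in range(0,len(r),5): print(json.dumps(r[i:i+5]))
def cur(): return np.array(env.state()['joints'])
E
python3 - <<'E'
from plan import *
k=fit()
A,r,F=seg(cur(),np.array([1.07,.1,2.1,1.6,1.4,.7]),k,15); show(r)
E
```

```text
[ -4.5 197.  586.  410.8  42.4 272.1  57.4   8.5  -4.8] 0.03
[[[0.81, -0.56, 0.13], [0.03, 1.22, 0.77]], [[0.76, -0.6, 0.13], [0.09, 1.22, 0.81]], [[0.7, -0.63, 0.14], [0.14, 1.21, 0.85]], [[0.64, -0.66, 0.14], [0.19, 1.2, 0.89]], [[0.57, -0.67, 0.14], [0.23, 1.19, 0.93]]]
[[[0.5, -0.68, 0.13], [0.27, 1.18, 0.96]], [[0.42, -0.68, 0.12], [0.31, 1.16, 0.99]], [[0.35, -0.67, 0.1], [0.35, 1.15, 1.02]], [[0.28, -0.66, 0.08], [0.39, 1.13, 1.05]], [[0.22, -0.63, 0.05], [0.42, 1.12, 1.08]]]
[[[0.16, -0.6, 0.02], [0.45, 1.1, 1.1]], [[0.11, -0.56, -0.02], [0.48, 1.08, 1.12]], [[0.06, -0.51, -0.06], [0.51, 1.07, 1.14]], [[0.03, -0.46, -0.11], [0.54, 1.05, 1.15]], [[0.01, -0.41, -0.16], [0.57, 1.03, 1.17]]]
```

>>> drive_tool(increments=[[[0.6, -0.42, 0.1], [0.02, 0.9, 0.6]], [[0.58, -0.45, 0.1], [0.06, 0.9, 0.6]], [[0.54, -0.47, 0.1], [0.1, 0.9, 0.62]], [[0.5, -0.48, 0.1], [0.12, 0.9, 0.65]], [[0.47, -0.5, 0.1], [0.15, 0.9, 0.67]]])

```text
t: 4.45
eef_pos: [50.0, 560.4, 331.9]
tcp_rot: [-2.719, -0.441, 2.387]
ft_force: [-1.1, -0.0, 1.5]
opening: 0.024
```

>>> drive_tool(increments=[[[0.42, -0.5, 0.1], [0.18, 0.9, 0.69]], [[0.37, -0.5, 0.1], [0.2, 0.88, 0.71]], [[0.32, -0.5, 0.1], [0.22, 0.88, 0.73]], [[0.28, -0.5, 0.08], [0.25, 0.86, 0.75]], [[0.24, -0.5, 0.07], [0.27, 0.86, 0.77]]])

```text
t: 4.87
eef_pos: [-24.9, 541.2, 378.9]
tcp_rot: [-2.379, -0.572, 1.886]
ft_force: [-0.0, 0.1, 0.1]
opening: 0.005
```

```bash
python3 - <<'E'
from plan import *
k=fit(); print(cur().round(2),env.state()['eef_pos'].round(),env.state()['t'])
A,r,F=seg(cur(),np.array([1.07,.1,2.1,1.6,1.4,.7]),k,10); show(r)
E
```

```text
[-2.000e-01  1.965e+02  5.868e+02  4.110e+02  4.290e+01  2.719e+02
  6.590e+01 -0.000e+00 -1.000e-01] 0.03
[1.09 0.3  1.71 0.87 1.51 0.31] [-25. 541. 379.] 4.8667
[[[0.25, -0.51, 0.13], [0.28, 0.86, 0.75]], [[0.21, -0.5, 0.12], [0.3, 0.85, 0.77]], [[0.17, -0.48, 0.1], [0.32, 0.84, 0.79]], [[0.13, -0.47, 0.08], [0.34, 0.84, 0.8]], [[0.1, -0.44, 0.06], [0.35, 0.83, 0.82]]]
[[[0.07, -0.42, 0.04], [0.37, 0.82, 0.83]], [[0.05, -0.39, 0.01], [0.38, 0.81, 0.85]], [[0.02, -0.36, -0.02], [0.4, 0.8, 0.86]], [[0.01, -0.33, -0.05], [0.41, 0.79, 0.87]], [[-0.0, -0.3, -0.08], [0.43, 0.78, 0.88]]]
```

```bash
python3 - <<'E'
from plan import *
k=fit()
QT,e=ik(W(-75,37,60),Rt(pitch=.3,roll=0),[-.1,.6,2.5,3.1,1.2,1.5],k); print(QT.round(2),e)
w=QT.copy(); w[0]=.85; w[1]-=.15; 
A,r,F=seg(cur(),w,k,30); print(np.abs([x[0] for x in r]).max(),np.abs([x[1] for x in r]).max());show(r)
for f in F[::3]: print(f[0].round(),f[1].as_matrix()[:,2].round(2))
E
```

```text
[-2.000e-01  1.965e+02  5.868e+02  4.110e+02  4.290e+01  2.719e+02
  6.590e+01 -0.000e+00 -1.000e-01] 0.03
[-0.21  0.45  2.72  3.07  1.29  1.57] 3.5277714777182106e-11
0.66 1.07
[[[0.2, -0.18, 0.16], [0.39, 0.85, 0.97]], [[0.19, -0.16, 0.13], [0.4, 0.84, 0.99]], [[0.18, -0.15, 0.1], [0.41, 0.84, 1.0]], [[0.17, -0.13, 0.06], [0.42, 0.83, 1.02]], [[0.17, -0.12, 0.03], [0.43, 0.82, 1.03]]]
[[[0.18, -0.1, -0.0], [0.44, 0.82, 1.04]], [[0.19, -0.09, -0.03], [0.45, 0.81, 1.05]], [[0.2, -0.07, -0.06], [0.46, 0.81, 1.06]], [[0.21, -0.07, -0.1], [0.47, 0.81, 1.06]], [[0.23, -0.06, -0.13], [0.48, 0.81, 1.07]]]
[[[0.25, -0.05, -0.16], [0.49, 0.8, 1.07]], [[0.27, -0.05, -0.19], [0.5, 0.8, 1.07]], [[0.29, -0.06, -0.22], [0.52, 0.8, 1.06]], [[0.32, -0.06, -0.24], [0.53, 0.8, 1.06]], [[0.34, -0.07, -0.27], [0.55, 0.79, 1.05]]]
[[[0.37, -0.09, -0.29], [0.57, 0.79, 1.05]], [[0.39, -0.11, -0.32], [0.59, 0.79, 1.04]], [[0.42, -0.13, -0.34], [0.61, 0.78, 1.03]], [[0.44, -0.16, -0.36], [0.64, 0.77, 1.01]], [[0.46, -0.19, -0.38], [0.66, 0.76, 1.0]]]
[[[0.48, -0.22, -0.4], [0.69, 0.75, 0.99]], [[0.49, -0.26, -0.41], [0.72, 0.74, 0.97]], [[0.51, -0.31, -0.43], [0.75, 0.72, 0.96]], [[0.52, -0.35, -0.44], [0.78, 0.7, 0.94]], [[0.52, -0.4, -0.45], [0.81, 0.68, 0.92]]]
[[[0.52, -0.45, -0.46], [0.84, 0.66, 0.91]], [[0.52, -0.5, -0.47], [0.87, 0.63, 0.89]], [[0.51, -0.55, -0.47], [0.9, 0.6, 0.87]], [[0.49, -0.6, -0.48], [0.93, 0.57, 0.85]], [[0.47, -0.66, -0.48], [0.95, 0.53, 0.83]]]
[-25. 541. 379.] [-0.78  0.16 -0.61]
[-45. 550. 391.] [-0.85  0.28 -0.44]
[-50. 561. 405.] [-0.87  0.42 -0.27]
[-40. 572. 418.] [-0.81  0.57 -0.11]
[-16. 580. 425.] [-0.69  0.72  0.01]
[ 20. 582. 424.] [-0.52  0.85  0.09]
[ 64. 574. 415.] [-0.31  0.94  0.12]
[113. 552. 396.] [-0.07  0.99  0.11]
[160. 515. 369.] [0.17 0.98 0.05]
[201. 463. 337.] [ 0.4   0.92 -0.04]
[232. 395. 303.] [ 0.6   0.79 -0.15]
```

>>> drive_tool(increments=[[[0.2, -0.18, 0.16], [0.39, 0.85, 0.97]], [[0.19, -0.16, 0.13], [0.4, 0.84, 0.99]], [[0.18, -0.15, 0.1], [0.41, 0.84, 1.0]], [[0.17, -0.13, 0.06], [0.42, 0.83, 1.0]], [[0.17, -0.12, 0.03], [0.43, 0.82, 1.0]]])

```text
t: 5.28
eef_pos: [-50.1, 557.0, 399.9]
tcp_rot: [-1.932, -0.421, 1.318]
ft_force: [-0.3, 0.5, -0.4]
opening: 0.001
```

>>> drive_tool(increments=[[[0.18, -0.1, 0], [0.44, 0.82, 1.0]], [[0.19, -0.09, -0.03], [0.45, 0.81, 1.0]], [[0.2, -0.07, -0.06], [0.46, 0.81, 1.0]], [[0.21, -0.07, -0.1], [0.47, 0.81, 1.0]], [[0.23, -0.06, -0.13], [0.48, 0.81, 1.0]]])

```text
t: 5.7
eef_pos: [-33.5, 575.8, 420.9]
tcp_rot: [-1.635, -0.095, 0.904]
ft_force: [0.2, -0.3, 0.4]
opening: 0.003
```

>>> drive_tool(increments=[[[0.25, -0.05, -0.16], [0.49, 0.8, 1.0]], [[0.27, -0.05, -0.19], [0.5, 0.8, 1.0]], [[0.29, -0.06, -0.22], [0.52, 0.8, 1.0]], [[0.32, -0.06, -0.24], [0.53, 0.8, 1.0]], [[0.34, -0.07, -0.27], [0.55, 0.79, 1.0]]])

```text
t: 6.12
eef_pos: [20.8, 582.6, 425.5]
tcp_rot: [-1.458, 0.314, 0.595]
ft_force: [0.2, -0.6, -0.0]
opening: 0.002
```

```bash
python3 - <<'E'
from plan import *
k=fit(); print(cur().round(2),env.state()['eef_pos'].round(),env.state()['t'])
QT,e=ik(W(-75,37,60),Rt(pitch=.3,roll=0),[-.1,.6,2.5,3.1,1.2,1.5],k); print(QT.round(2),e)
w=QT.copy(); w[0]=.8; w[1]-=.15
A,r,F=seg(cur(),w,k,15); show(r)
E
```

```text
[-0.000e+00  1.967e+02  5.868e+02  4.110e+02  4.310e+01  2.719e+02
  6.590e+01 -0.000e+00 -1.000e-01] 0.03
[0.97 0.31 2.21 1.97 1.43 0.89] [ 21. 583. 425.] 6.1167
[-0.21  0.45  2.72  3.07  1.3   1.57] 4.120637338289601e-11
[[[0.42, -0.1, -0.33], [0.55, 0.88, 1.06]], [[0.44, -0.12, -0.35], [0.57, 0.87, 1.05]], [[0.46, -0.15, -0.37], [0.6, 0.86, 1.04]], [[0.49, -0.18, -0.39], [0.63, 0.85, 1.03]], [[0.5, -0.22, -0.41], [0.66, 0.83, 1.02]]]
[[[0.52, -0.25, -0.42], [0.7, 0.82, 1.01]], [[0.53, -0.3, -0.44], [0.73, 0.8, 0.99]], [[0.54, -0.34, -0.45], [0.76, 0.78, 0.98]], [[0.55, -0.39, -0.46], [0.8, 0.75, 0.97]], [[0.55, -0.44, -0.47], [0.83, 0.73, 0.95]]]
[[[0.55, -0.49, -0.48], [0.87, 0.7, 0.94]], [[0.54, -0.54, -0.48], [0.9, 0.67, 0.92]], [[0.53, -0.6, -0.48], [0.93, 0.63, 0.91]], [[0.51, -0.65, -0.49], [0.96, 0.59, 0.89]], [[0.48, -0.7, -0.49], [0.99, 0.55, 0.88]]]
```

>>> drive_tool(increments=[[[0.42, -0.1, -0.33], [0.55, 0.85, 1.0]], [[0.44, -0.12, -0.35], [0.57, 0.85, 1.0]], [[0.46, -0.15, -0.37], [0.6, 0.84, 1.0]], [[0.49, -0.18, -0.39], [0.63, 0.83, 1.0]], [[0.5, -0.22, -0.41], [0.66, 0.82, 1.0]]])

```text
t: 6.53
eef_pos: [107.3, 560.8, 404.8]
tcp_rot: [-1.376, 0.762, 0.281]
ft_force: [0.4, 0.0, 1.2]
opening: 0.004
```

>>> drive_tool(increments=[[[0.52, -0.25, -0.42], [0.7, 0.82, 1.0]], [[0.53, -0.3, -0.44], [0.73, 0.8, 0.99]], [[0.54, -0.34, -0.45], [0.76, 0.78, 0.98]], [[0.55, -0.39, -0.46], [0.8, 0.75, 0.97]], [[0.55, -0.44, -0.47], [0.83, 0.73, 0.95]]])

```text
t: 6.95
eef_pos: [193.7, 495.5, 361.2]
tcp_rot: [-1.44, 1.204, -0.159]
ft_force: [0.2, 0.2, -0.0]
opening: 0.003
```

```bash
python3 - <<'E'
from plan import *
k=fit(); s=env.state(); print(cur().round(2),s['eef_pos'].round(),s['t'])
QT,e=ik(W(-75,37,60),Rt(pitch=.3,roll=0),[-.1,.6,2.5,3.1,1.2,1.5],k)
w=QT.copy(); 
A,r,F=seg(cur(),w,k,15); show(r)
for f in F[::2]: print(f[0].round(),f[1].as_matrix()[:,2].round(2))
E
```

```text
[-0.000e+00  1.967e+02  5.868e+02  4.109e+02  4.310e+01  2.719e+02
  6.590e+01 -0.000e+00 -1.000e-01] 0.03
[0.85 0.31 2.54 2.69 1.36 1.33] [194. 495. 361.] 6.95
[[[0.76, -1.22, -0.28], [1.04, 0.65, 0.34]], [[0.73, -1.24, -0.26], [1.05, 0.62, 0.35]], [[0.69, -1.26, -0.24], [1.06, 0.59, 0.37]], [[0.66, -1.27, -0.23], [1.08, 0.57, 0.38]], [[0.63, -1.28, -0.21], [1.09, 0.54, 0.4]]]
[[[0.59, -1.29, -0.19], [1.1, 0.52, 0.41]], [[0.56, -1.3, -0.18], [1.11, 0.49, 0.43]], [[0.53, -1.3, -0.16], [1.11, 0.47, 0.44]], [[0.5, -1.31, -0.14], [1.12, 0.45, 0.46]], [[0.46, -1.31, -0.13], [1.12, 0.42, 0.47]]]
[[[0.43, -1.31, -0.11], [1.13, 0.4, 0.49]], [[0.4, -1.31, -0.1], [1.13, 0.38, 0.51]], [[0.37, -1.31, -0.08], [1.13, 0.36, 0.52]], [[0.34, -1.3, -0.07], [1.14, 0.34, 0.54]], [[0.31, -1.3, -0.06], [1.14, 0.32, 0.56]]]
[194. 495. 361.] [0.28 0.96 0.05]
[269. 453. 344.] [0.45 0.89 0.01]
[335. 399. 327.] [ 0.61  0.79 -0.04]
[390. 335. 309.] [ 0.75  0.66 -0.08]
[432. 264. 292.] [ 0.86  0.5  -0.13]
[460. 186. 275.] [ 0.93  0.33 -0.18]
[474. 107. 259.] [ 0.96  0.15 -0.22]
[474.  27. 243.] [ 0.96 -0.04 -0.27]
```

>>> drive_tool(increments=[[[0.57, -0.92, -0.21], [0.78, 0.49, 0.26]], [[0.56, -0.92, -0.2], [0.78, 0.48, 0.26]], [[0.54, -0.93, -0.2], [0.79, 0.46, 0.27]], [[0.52, -0.94, -0.18], [0.8, 0.45, 0.28]], [[0.5, -0.95, -0.17], [0.8, 0.43, 0.29]]])

```text
t: 7.37
eef_pos: [326.4, 405.4, 328.5]
tcp_rot: [-1.697, 1.315, -0.76]
ft_force: [0.2, 0.1, 0.3]
opening: 0.007
```

>>> drive_tool(increments=[[[0.48, -0.95, -0.16], [0.81, 0.42, 0.29]], [[0.46, -0.96, -0.15], [0.82, 0.4, 0.3]], [[0.44, -0.97, -0.14], [0.82, 0.38, 0.31]], [[0.42, -0.97, -0.14], [0.83, 0.37, 0.32]], [[0.4, -0.98, -0.13], [0.83, 0.36, 0.33]]])

```text
t: 7.78
eef_pos: [420.1, 279.7, 296.4]
tcp_rot: [-2.215, 1.377, -1.627]
ft_force: [0.1, 0.0, 0.2]
opening: 0.004
```

```bash
python3 - <<'E'
from plan import *
k=fit(); s=env.state(); print(cur().round(2),s['eef_pos'].round(),s['t'])
QT,e=ik(W(-75,37,50),Rt(pitch=.3,roll=0),[-.1,.6,2.5,3.1,1.2,1.5],k)
w=QT.copy(); 
A,r,F=seg(cur(),w,k,10); show(r)
for f in F[::2]: print(f[0].round(),f[1].as_matrix()[:,2].round(2))
E
```

```text
[ 0.000e+00  1.967e+02  5.868e+02  4.109e+02  4.310e+01  2.719e+02
  6.590e+01 -0.000e+00 -1.000e-01] 0.03
[0.31 0.38 2.64 2.87 1.34 1.45] [420. 280. 296.] 7.7833
[[[0.42, -0.97, -0.09], [0.83, 0.35, 0.35]], [[0.4, -0.97, -0.08], [0.84, 0.33, 0.36]], [[0.38, -0.97, -0.07], [0.84, 0.32, 0.36]], [[0.36, -0.97, -0.06], [0.85, 0.31, 0.37]], [[0.34, -0.98, -0.05], [0.85, 0.3, 0.37]]]
[[[0.32, -0.98, -0.05], [0.85, 0.28, 0.38]], [[0.3, -0.98, -0.04], [0.85, 0.27, 0.39]], [[0.28, -0.98, -0.03], [0.85, 0.26, 0.39]], [[0.27, -0.97, -0.02], [0.86, 0.25, 0.4]], [[0.25, -0.97, -0.02], [0.86, 0.24, 0.4]]]
[420. 280. 296.] [ 0.83  0.54 -0.12]
[446. 224. 281.] [ 0.9   0.42 -0.15]
[464. 166. 267.] [ 0.94  0.29 -0.19]
[473. 106. 252.] [ 0.96  0.15 -0.22]
[475.  47. 238.] [ 0.97  0.01 -0.26]
[469. -11. 225.] [ 0.95 -0.13 -0.3 ]
```

>>> drive_tool(increments=[[[0.42, -0.97, -0.09], [0.83, 0.35, 0.35]], [[0.4, -0.97, -0.08], [0.84, 0.33, 0.36]], [[0.38, -0.97, -0.07], [0.84, 0.32, 0.36]], [[0.36, -0.97, -0.06], [0.85, 0.31, 0.37]], [[0.34, -0.98, -0.05], [0.85, 0.3, 0.37]]])

```text
t: 8.2
eef_pos: [469.5, 136.1, 259.2]
tcp_rot: [-2.831, 1.353, -2.599]
ft_force: [-0.1, 0.1, 0.1]
opening: 0.006
```

>>> drive_tool(increments=[[[0.32, -0.98, -0.05], [0.85, 0.28, 0.38]], [[0.3, -0.98, -0.04], [0.85, 0.27, 0.39]], [[0.28, -0.98, -0.03], [0.85, 0.26, 0.39]], [[0.27, -0.97, -0.02], [0.86, 0.25, 0.4]], [[0.25, -0.97, -0.02], [0.86, 0.24, 0.4]]])

```text
t: 8.62
eef_pos: [468.5, -11.9, 224.6]
tcp_rot: [3.141, 1.271, 3.009]
ft_force: [0.4, -0.1, -0.6]
opening: 0.001
```

```bash
cat >> plan.py <<'E'
def wl(P): return Ro.from_euler('z',-YAW).apply(np.array(P)-C)  # wheel-local a,y,z
def go(pts,ns,pitch=.3):
    """cartesian through wheel-local pts from the current pose, orientation to Rt"""
    s=env.state(); P=[np.array(s['eef_pos'])]; R=[Ro.from_euler('xyz',s['tcp_rot'])]; Rg=Rt(pitch=pitch)
    for p,n in zip(pts,ns):
        p0=P[-1]; g=W(*p); rv=(R[-1].inv()*Rg).as_rotvec(); R0=R[-1]
        for i in range(1,n+1): P.append(p0+(g-p0)*i/n); R.append(R0*Ro.from_rotvec(rv*i/n))
    show(rows(P,R))
E
python3 - <<'E'
from plan import *
s=env.state(); print(cur().round(2),s['eef_pos'].round(1),s['t'],wl(s['eef_pos']).round(1),(Ro.from_euler('xyz',s['tcp_rot']).inv()*Rt(pitch=.3)).as_rotvec().round(3))
go([(-50,35,45),(4,35,45)],[2,4])
for n in ("side","top"):
    p=env.read_camera(n); cv2.imwrite(f"pics/{n}2.png",p["pixels"])
a=cv2.resize(cv2.imread("pics/side2.png")[150:340,180:370],None,fx=3,fy=3)
cv2.imwrite("pics/side2z.png",a)
E
```

```text
[-0.21  0.51  2.73  3.06  1.37  1.56] [468.5 -11.9 224.6] 8.6167 [-74.9  36.6  49.6] [ 0.  0. -0.]
[[[-0.05, -0.03, 0.42], [0.0, 0.0, -0.0]], [[-0.05, -0.03, 0.42], [0.0, 0.0, -0.0]], [[-0.13, -0.0, 0.43], [0.0, 0.0, 0.0]], [[-0.13, -0.0, 0.43], [0.0, 0.0, 0.0]], [[-0.13, 0.0, 0.43], [0.0, -0.0, -0.0]]]
[[[-0.13, -0.0, 0.43], [0.0, -0.0, -0.0]]]
```

View pics/side2z.png

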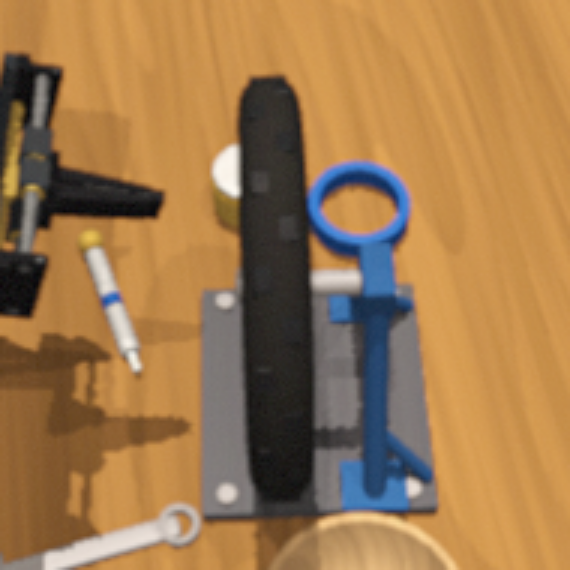

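View pics/top2.png

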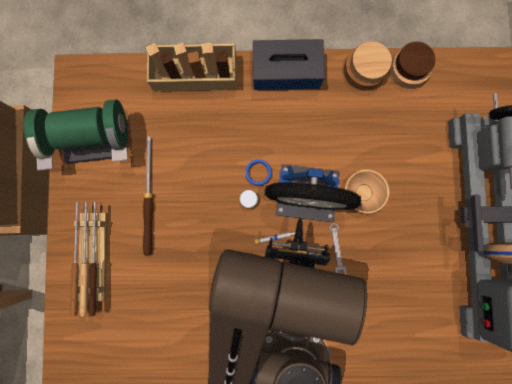

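>>> drive_tool(increments=[[[-0.05, -0.03, 0.42], [0, 0, 0]], [[-0.05, -0.03, 0.42], [0, 0, 0]], [[-0.13, 0, 0.43], [0, 0, 0]], [[-0.13, 0, 0.43], [0, 0, 0]], [[0, 0, 0], [0, 0, 0]]])

```text
t: 9.13
eef_pos: [521.8, -18.3, 221.1]
tcp_rot: [-3.139, 1.275, 3.017]
ft_force: [-0.0, -0.4, 0.1]
opening: 0.002
```

>>> drive_tool(increments=[[[-0.13, 0, 0.43], [0, 0, 0]], [[-0.13, 0, 0.43], [0, 0, 0]], [[0, 0, 0], [0, 0, 0]]])

```text
t: 9.38
eef_pos: [547.7, -21.8, 220.8]
tcp_rot: [-3.14, 1.274, 3.017]
ft_force: [-0.7, 0.1, 0.3]
opening: 0.008
```

```bash
cat >> plan.py <<'E'
def fp(s,rho=56,gap=0,hw=12,hh=10):
    t=np.radians(s); u=np.array([-np.sin(t),np.cos(t)]); n=np.array([-np.cos(t),-np.sin(t)])
    return rho*u-(7+gap+hw*abs(np.cos(t))+hh*abs(np.sin(t)))*n
E
python3 - <<'E'
from plan import *
s=env.state(); print(s['eef_pos'].round(1),s['t'],wl(s['eef_pos']).round(1),s['ft_force'].round(1))
for sp in range(345,480,10): print(sp,fp(sp).round(1))
E
```

```text
[547.7 -21.8 220.8] 9.3833 [ 4.9 37.2 45.8] [-0.7  0.1  0.3]
345 [35.  48.6]
355 [24.6 54.1]
365 [14.9 57.5]
375 [ 6.  59.6]
385 [-3.6 60.1]
395 [-13.6  58.8]
405 [-23.6  55.5]
415 [-33.2  50.2]
425 [-41.8  42.8]
435 [-49.   33.6]
445 [-54.2  22.8]
455 [-57.4  13.1]
465 [-59.2   4.6]
475 [-59.7  -4.5]
```

```bash
python3 - <<'E'
from plan import *
L=[(4,*fp(350)),]+[(4,*fp(s)) for s in np.arange(357,457,6.0)]
go(L,[2]+[1]*(len(L)-1))
E
```

```text
[[[-0.09, -0.12, -0.04], [0.03, 0.02, 0.01]], [[-0.09, -0.12, -0.04], [0.03, 0.02, 0.01]], [[-0.11, -0.25, -0.03], [0.0, 0.0, -0.0]], [[-0.07, -0.2, -0.02], [0.0, -0.0, 0.0]], [[-0.05, -0.17, -0.02], [0.0, 0.0, -0.0]]]
[[[-0.03, -0.18, -0.01], [0.0, -0.0, 0.0]], [[-0.02, -0.19, -0.01], [0.0, 0.0, -0.0]], [[0.0, -0.2, 0.0], [0.0, -0.0, 0.0]], [[0.02, -0.2, 0.01], [0.0, 0.0, -0.0]], [[0.05, -0.2, 0.01], [0.0, -0.0, 0.0]]]
[[[0.07, -0.2, 0.02], [0.0, 0.0, -0.0]], [[0.09, -0.19, 0.03], [0.0, -0.0, 0.0]], [[0.12, -0.19, 0.04], [0.0, 0.0, -0.0]], [[0.14, -0.17, 0.04], [0.0, -0.0, 0.0]], [[0.16, -0.16, 0.05], [0.0, 0.0, -0.0]]]
[[[0.18, -0.14, 0.06], [0.0, -0.0, 0.0]], [[0.2, -0.11, 0.06], [0.0, 0.0, -0.0]], [[0.22, -0.09, 0.07], [0.0, -0.0, 0.0]], [[0.19, -0.06, 0.06], [0.0, 0.0, -0.0]]]
```

>>> drive_tool(increments=[[[-0.09, -0.12, -0.04], [0, 0, 0]], [[-0.09, -0.12, -0.04], [0, 0, 0]], [[-0.11, -0.25, -0.03], [0, 0, 0]], [[-0.07, -0.2, -0.02], [0, 0, 0]], [[-0.05, -0.17, -0.02], [0, 0, 0]]])

```text
t: 9.8
eef_pos: [541.7, -47.9, 233.4]
tcp_rot: [-3.141, 1.271, 3.015]
ft_force: [1.1, 3.1, -1.8]
opening: 0.007
```

>>> drive_tool(increments=[[[-0.03, -0.18, -0.01], [0, 0, 0]], [[-0.02, -0.19, -0.01], [0, 0, 0]], [[0, -0.2, 0], [0, 0, 0]], [[0.02, -0.2, 0.01], [0, 0, 0]], [[0.05, -0.2, 0.01], [0, 0, 0]]])

```text
t: 10.22
eef_pos: [538.7, -77.1, 233.0]
tcp_rot: [-3.141, 1.273, 3.015]
ft_force: [1.5, 3.9, -0.9]
opening: 0.003
```

```bash
cat > look.py <<'E'
from plan import *
import sys
tag=sys.argv[1]
s=env.state(); print(s['eef_pos'].round(1),s['t'],wl(s['eef_pos']).round(1),s['ft_force'].round(1))
ims=[]
for n,(x0,y0,w,h,f) in {"top":(255,170,120,50,6),"side":(235,160,110,170,3)}.items():
    p=env.read_camera(n); b=np.clip(p["pixels"][y0:y0+h,x0:x0+w]*1.6,0,255).astype(np.uint8)
    cv2.imwrite(f"pics/{tag}{n}.png",cv2.resize(b,None,fx=f,fy=f,interpolation=cv2.INTER_CUBIC))
    pk=None
    for t in ("spoke","valve"):
        for d in env.tip_of(t,p):
            l=wl(d["point"]); print(n,t,round(d["score"],2),l.round(),"phi",round(np.degrees(np.arctan2(-l[1],l[2]))))
E
python3 look.py a
```

```text
[538.7 -77.1 233. ] 10.2167 [  3.2 -18.9  58. ] [ 1.5  3.9 -0.9]
top spoke 0.75 [-2. 33. 43.] phi -37
top spoke 0.25 [-3.  1. -1.] phi -157
```

View pics/atop.png

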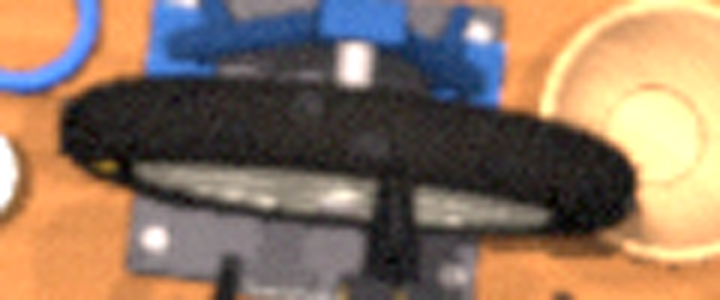

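View pics/aside.png

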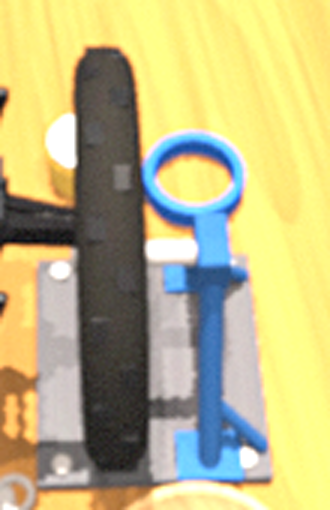

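```bash
python3 - <<'E'
from plan import *
L=[(3,*fp(s)) for s in np.arange(405,454,5.0)]
go(L,[1]*len(L))
E
```

```text
[[[0.07, -0.17, 0.02], [0.04, 0.02, 0.01]], [[0.08, -0.16, 0.02], [-0.0, -0.0, 0.0]], [[0.09, -0.16, 0.03], [0.0, 0.0, -0.0]], [[0.11, -0.15, 0.03], [0.0, -0.0, 0.0]], [[0.13, -0.14, 0.04], [0.0, 0.0, -0.0]]]
[[[0.14, -0.13, 0.04], [0.0, -0.0, 0.0]], [[0.15, -0.11, 0.05], [0.0, 0.0, -0.0]], [[0.17, -0.1, 0.05], [0.0, -0.0, 0.0]], [[0.18, -0.08, 0.05], [0.0, 0.0, -0.0]], [[0.19, -0.06, 0.06], [0.0, -0.0, 0.0]]]
```

>>> drive_tool(increments=[[[0.07, -0.17, 0.02], [0, 0, 0]], [[0.08, -0.16, 0.02], [0, 0, 0]], [[0.09, -0.16, 0.03], [0, 0, 0]], [[0.11, -0.15, 0.03], [0, 0, 0]], [[0.13, -0.14, 0.04], [0, 0, 0]]])

```text
t: 10.93
eef_pos: [535.5, -100.2, 217.6]
tcp_rot: [-3.141, 1.273, 3.015]
ft_force: [0.8, 2.6, 1.8]
opening: 0.007
```

>>> drive_tool(increments=[[[0.14, -0.13, 0.04], [0, 0, 0]], [[0.15, -0.11, 0.05], [0, 0, 0]], [[0.17, -0.1, 0.05], [0, 0, 0]], [[0.18, -0.08, 0.05], [0, 0, 0]], [[0, 0, 0], [0, 0, 0]]])

```text
t: 11.35
eef_pos: [533.6, -113.0, 196.2]
tcp_rot: [3.14, 1.27, 3.011]
ft_force: [-0.9, -0.2, -0.8]
opening: 0.008
```

```bash
python3 look.py b
```

```text
[ 533.6 -113.   196.2] 11.35 [  2.8 -55.1  21.2] [-0.9 -0.2 -0.8]
top spoke 0.69 [ -3. -19.  54.] phi 19
top spoke 0.48 [-138.  109. -172.] phi -148
side spoke 0.73 [  6. -16.  57.] phi 16
```

View pics/btop.png

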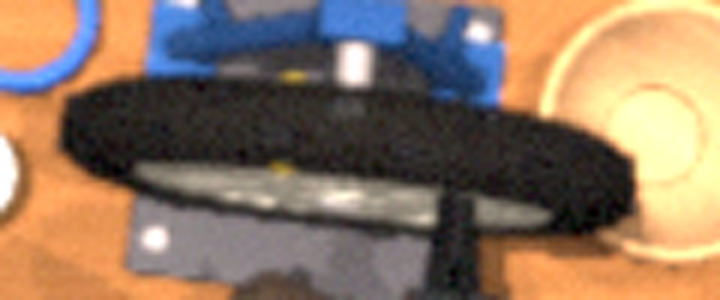

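View pics/bside.png

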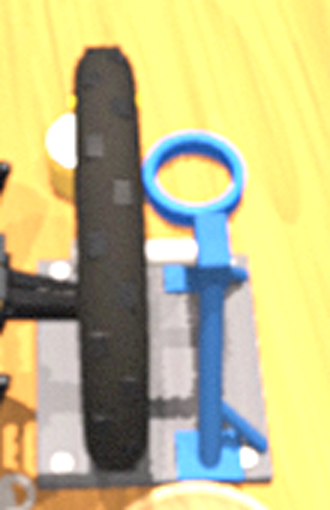

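```bash
cat > dot.py <<'E'
from plan import *
def dots(n=4,show=True):
    p,a=avg("top",n)
    # yellow: R,G high over B, restricted near projected rings
    B,G,R=a[...,0],a[...,1],a[...,2]
    Y=np.minimum(G,R*0.85)-1.2*B-0.45*0
    yy,xx=np.mgrid[0:a.shape[0],0:a.shape[1]]
    res=[]
    for sgn in (-1,1):
        best=None
        for phi in np.arange(-40,41,2.0):
            u=proj(p,wp(C,YAW,sgn*22,126,phi))[0]
            m=(abs(xx-u[0])<4)&(abs(yy-u[1])<3.5)
            g=(G-0.62*R-0.35*B)*m   # wood has G/R~.63,B/R~.37 -> negative
            w=np.clip(g-3,0,None)
            if w.sum()>0 and (best is None or w.sum()>best[0]): best=(w.sum(),(w*xx).sum()/w.sum(),(w*yy).sum()/w.sum())
        if best:
            f=lambda t: proj(p,wp(C,YAW,sgn*22,126,t[0]))[0][0]-best[1]
            o=least_squares(f,[0.]); res.append((sgn,np.round(best,2),round(float(o.x[0]),2)))
    # tyre silhouette extremes
    return p,a,res
if __name__=="__main__":
    p,a,res=dots()
    for r in res: print(r)
    np.save("lasttop.npy",a)
    from scipy.optimize import brentq
E
python3 dot.py; python3 - <<'E'
import numpy as np
a=np.load('lasttop.npy').round().astype(int)
print(a[181:186,299:309].tolist()); print(a[195:201,297:307].tolist())
E
```

```text
(-1, array([ 19.22, 301.95, 197.96]), -19.04)
(1, array([ 23.16, 303.53, 182.34]), -19.15)
[[[44, 44, 47], [43, 42, 45], [41, 42, 45], [40, 46, 50], [42, 52, 57], [40, 50, 57], [44, 49, 56], [48, 50, 54], [47, 47, 52], [48, 47, 50]], [[46, 47, 51], [47, 47, 50], [47, 56, 62], [43, 75, 90], [47, 93, 110], [52, 100, 116], [56, 88, 103], [66, 74, 83], [69, 69, 75], [62, 61, 65]], [[33, 34, 37], [34, 35, 38], [36, 42, 48], [32, 54, 66], [33, 68, 80], [35, 70, 82], [41, 64, 76], [46, 53, 60], [51, 51, 54], [47, 45, 51]], [[22, 24, 28], [22, 24, 27], [23, 27, 29], [20, 22, 30], [22, 31, 36], [23, 31, 37], [22, 28, 33], [22, 22, 26], [27, 29, 31], [28, 29, 32]], [[24, 26, 30], [23, 25, 28], [23, 23, 28], [27, 26, 31], [21, 23, 26], [25, 27, 30], [25, 28, 30], [24, 26, 29], [22, 26, 28], [23, 24, 27]]]
[[[22, 25, 26], [19, 23, 24], [17, 19, 20], [20, 21, 24], [20, 24, 26], [21, 22, 24], [21, 21, 25], [24, 26, 27], [23, 24, 28], [24, 25, 30]], [[17, 20, 21], [17, 19, 22], [14, 18, 22], [22, 29, 34], [21, 32, 36], [23, 30, 32], [21, 25, 28], [24, 26, 27], [19, 20, 22], [18, 20, 24]], [[29, 30, 34], [28, 31, 35], [25, 34, 40], [26, 55, 69], [24, 64, 78], [22, 54, 66], [22, 42, 52], [18, 25, 30], [17, 18, 24], [20, 21, 22]], [[62, 69, 75], [65, 71, 78], [59, 71, 79], [52, 77, 90], [49, 89, 103], [46, 89, 106], [41, 76, 92], [40, 57, 66], [38, 44, 47], [34, 37, 40]], [[76, 84, 90], [76, 86, 92], [78, 90, 98], [81, 95, 104], [83, 103, 112], [79, 99, 111], [70, 89, 100], [69, 80, 88], [68, 77, 82], [69, 76, 80]], [[89, 100, 106], [85, 94, 102], [80, 90, 96], [81, 90, 97], [83, 94, 101], [81, 92, 98], [78, 89, 95], [82, 91, 98], [84, 94, 101], [88, 96, 105]]]
```

```bash
python3 - <<'E'
from plan import *
import pickle
d=pickle.load(open("avg0.pkl","rb")); p,a0=d["top"]
a=a0.sum(2)
# subpixel edges where profile crosses halfway dark->bright, along rows near each end
for y in range(186,197,2):
    r=a[y]; th=150
    i=next(i for i in range(285,255,-1) if r[i]>th); print("L",y,round(i+(r[i]-th)/(r[i]-r[i+1]),2))
for y in range(196,208,2):
    r=a[y]
    i=next(i for i in range(340,385) if r[i]>th); print("R",y,round(i-1+(th-r[i-1])/(r[i]-r[i-1]),2))
# model silhouette: elliptical-ish tyre, extremes of circle r=148 at planes a in -10..10, 
for aa in (-15,-8,0,8,15):
    P=np.array([proj(p,wp(C,YAW,aa,148,f))[0] for f in range(0,360,1)])
    print(aa,P[:,0].min().round(2),P[P[:,0].argmin(),1].round(1),P[:,0].max().round(2),P[P[:,0].argmax(),1].round(1))
# axle white pin: between stand and tyre
print(a[178:184,300:326:1].round().astype(int).tolist())
print(proj(p,wp(C,YAW,45,0,0))[0],proj(p,wp(C,YAW,45,10,90))[0],proj(p,wp(C,YAW,45,10,270))[0])
E
```

```text
L 186 265.82
L 188 265.15
L 190 264.54
L 192 264.47
L 194 264.3
L 196 266.2
R 196 359.02
R 198 359.99
R 200 360.17
R 202 360.08
R 204 345.36
R 206 366.92
-15 263.93 195.9 361.17 206.2
-8 264.2 193.7 361.39 203.8
0 264.5 191.1 361.64 201.2
8 264.8 188.6 361.88 198.5
15 265.06 186.3 362.1 196.2
[[112, 103, 107, 102, 102, 103, 104, 103, 99, 102, 129, 256, 369, 452, 469, 415, 312, 182, 104, 89, 90, 90, 94, 102, 111, 122], [106, 103, 101, 103, 105, 105, 104, 106, 105, 102, 135, 269, 390, 475, 490, 430, 328, 192, 110, 100, 93, 90, 88, 91, 103, 115], [118, 107, 106, 109, 104, 107, 105, 108, 107, 114, 142, 280, 398, 480, 488, 424, 319, 184, 109, 102, 100, 100, 93, 95, 90, 105], [115, 114, 114, 111, 118, 126, 138, 138, 135, 130, 161, 294, 406, 482, 486, 414, 306, 167, 111, 102, 109, 100, 103, 98, 96, 91], [131, 140, 143, 142, 159, 182, 199, 199, 170, 140, 173, 296, 403, 478, 478, 400, 289, 151, 111, 106, 101, 107, 102, 106, 100, 94], [96, 110, 107, 104, 112, 129, 139, 147, 130, 117, 146, 235, 329, 401, 396, 348, 269, 149, 122, 120, 121, 119, 104, 108, 106, 90]]
[313.85255308 182.23734255] [317.08141108 182.61435609] [310.62463196 181.86048543]
```

```bash
python3 - <<'E'
from plan import *
L=[(3,*fp(s)) for s in (451,455,459,463.)]
go(L,[1]*len(L))
E
```

```text
[[[0.21, -0.07, 0.07], [0.05, 0.02, 0.02]], [[0.1, -0.04, 0.03], [0.0, 0.0, 0.0]], [[0.1, -0.03, 0.03], [0.0, 0.0, 0.0]], [[0.11, -0.02, 0.03], [0.0, 0.0, 0.0]]]
```

>>> drive_tool(increments=[[[0.1, -0.03, 0.03], [0, 0, 0]], [[0.1, -0.04, 0.03], [0, 0, 0]], [[0.1, -0.03, 0.03], [0, 0, 0]], [[0.11, -0.02, 0.03], [0, 0, 0]], [[0, 0, 0], [0, 0, 0]]])

```text
t: 12.27
eef_pos: [533.0, -116.0, 183.9]
tcp_rot: [3.141, 1.271, 3.012]
ft_force: [0.4, -0.9, 0.2]
opening: 0.002
```

```bash
python3 -c "
from plan import *
s=env.state(); print(s['t'],wl(s['eef_pos']).round(1),s['ft_force'].round(1))"; python3 dot.py
```

```text
12.2667 [  2.7 -58.2   8.9] [ 0.4 -0.9  0.2]
(-1, array([ 24.69, 310.53, 198.68]), -8.03)
(1, array([ 26.49, 334.43, 184.92]), 21.48)
```

>>> drive_tool(increments=[[[0.08, -0.01, 0.02], [0, 0, 0]], [[0.08, -0.01, 0.02], [0, 0, 0]], [[0.05, 0, 0.01], [0, 0, 0]], [[0, 0, 0], [0, 0, 0]]])

```text
t: 12.8
eef_pos: [532.6, -116.4, 178.0]
tcp_rot: [-3.142, 1.272, 3.013]
ft_force: [0.1, 0.2, 1.0]
opening: 0.005
```

```bash
python3 -c "
from plan import *
s=env.state(); print(s['t'],wl(s['eef_pos']).round(1),s['ft_force'].round(1))"; python3 dot.py; python3 look.py c
```

```text
12.8 [  2.3 -58.6   3. ] [0.1 0.2 1. ]
(-1, array([ 23.22, 314.48, 199.09]), -3.04)
(1, array([ 20.38, 334.35, 184.69]), 21.36)
[ 532.5 -116.3  178.3] 13.0 [  2.2 -58.6   3.3] [-1.   0.3  0.3]
top spoke 0.85 [ -3. -33.  45.] phi 36
top valve 0.24 [  80.  175. -176.] phi -135
side spoke 0.81 [  7. -30.  46.] phi 33
```

View pics/ctop.png

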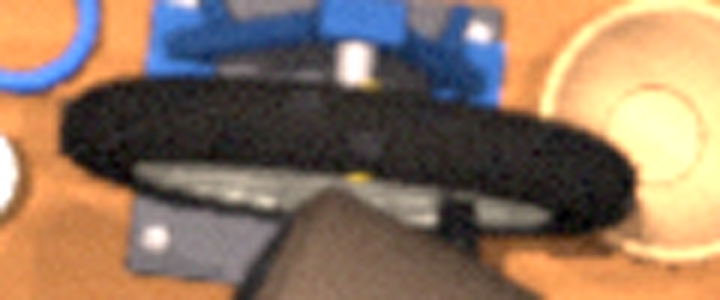

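>>> drive_tool(increments=[[[0.04, 0, 0.01], [0, 0, 0]], [[0.04, 0, 0.01], [0, 0, 0]], [[0, 0, 0], [0, 0, 0]]])

```text
t: 13.55
eef_pos: [532.5, -116.3, 175.9]
tcp_rot: [-3.141, 1.272, 3.014]
ft_force: [0.5, 0.4, 1.6]
opening: 0.005
```

```bash
sed -i 's/np.arange(-40,41,2.0)/np.arange(-12,13,1.0)/' dot.py; python3 -c "
from plan import *
s=env.state(); print(s['t'],wl(s['eef_pos']).round(1),s['ft_force'].round(1))"; python3 dot.py;  python3 - <<'E'
import numpy as np
a=np.load('lasttop.npy').round().astype(int)
print(a[182:187,311:323].tolist())
E
```

```text
13.55 [  2.2 -58.5   0.9] [0.5 0.4 1.6]
(-1, array([ 21.98, 316.35, 199.21]), -0.68)
(1, array([  6.55, 317.94, 183.69]), -0.72)
[[[101, 105, 114], [137, 142, 156], [164, 169, 185], [162, 168, 184], [138, 143, 158], [99, 103, 113], [51, 55, 62], [38, 42, 46], [40, 42, 46], [41, 38, 42], [40, 37, 40], [38, 38, 38]], [[80, 83, 92], [113, 118, 128], [137, 142, 156], [135, 139, 154], [119, 125, 137], [91, 100, 112], [52, 73, 84], [45, 70, 79], [41, 59, 67], [45, 49, 54], [41, 41, 44], [39, 38, 40]], [[44, 45, 51], [63, 66, 73], [77, 81, 88], [78, 80, 88], [71, 74, 84], [57, 70, 81], [40, 66, 78], [35, 66, 78], [35, 66, 80], [38, 57, 67], [38, 40, 44], [38, 39, 42]], [[24, 27, 31], [27, 29, 32], [30, 32, 36], [32, 34, 37], [29, 30, 36], [26, 34, 40], [24, 40, 46], [26, 44, 50], [26, 45, 56], [28, 39, 47], [30, 32, 36], [27, 27, 29]], [[26, 27, 32], [24, 24, 27], [29, 32, 34], [22, 25, 29], [24, 26, 28], [24, 24, 30], [22, 28, 31], [24, 27, 32], [22, 26, 30], [26, 28, 32], [20, 22, 26], [24, 25, 29]]]
```

>>> drive_tool(increments=[[[-0.1, 0, -0.03], [0, 0, 0]], [[-0.1, 0, -0.03], [0, 0, 0]], [[0, 0, 0], [0, 0, 0]], [[0.13, 0, -0.43], [0, 0, 0]], [[0.13, 0, -0.43], [0, 0, 0]]])

```text
t: 14.17
eef_pos: [505.7, -112.6, 183.1]
tcp_rot: [-3.138, 1.274, 3.018]
ft_force: [0.2, 0.1, -0.9]
opening: 0.006
```

>>> drive_tool(increments=[[[0.13, 0, -0.43], [0, 0, 0]], [[0.13, 0, -0.43], [0, 0, 0]], [[0.1, 0, -0.4], [0, 0, 0]], [[0, 0, -0.3], [0, 0, 0]], [[0, 0, 0], [0, 0, 0]]])

```text
t: 14.58
eef_pos: [457.2, -106.7, 185.7]
tcp_rot: [3.139, 1.27, 3.01]
ft_force: [0.4, -0.2, -0.9]
opening: 0.006
```

```bash
python3 dot.py; python3 dot.py; python3 look.py d; python3 - <<'E'
from plan import *
s=env.state(); print(s['t'],wl(s['eef_pos']).round(1),s['ft_force'].round(1))
# refine plate pose & tyre silhouette vs dots in the present picture
a=np.load('lasttop.npy').sum(2); p=env.read_camera("top"); 
for y in range(188,197,2):
  for th in (120,180):
    r=a[y];i=next(i for i in range(285,255,-1) if r[i]>th); print("L",y,th,round(i+(r[i]-th)/(r[i]-r[i+1]),2),end=' ')
for y in range(198,204,2):
  for th in (120,180):
    r=a[y];i=next(i for i in range(340,385) if r[i]>th); print("R",y,th,round(i-1+(th-r[i-1])/(r[i]-r[i-1]),2),end=' ')
E
```

```text
(-1, array([ 10.45, 316.38, 199.2 ]), -0.63)
(1, array([  6.72, 317.89, 183.92]), -0.78)
(-1, array([  8.7 , 316.43, 199.3 ]), -0.57)
(1, array([  7.17, 317.78, 183.76]), -0.92)
[ 458.5 -106.6  186. ] 14.9833 [-72.4 -58.6  11. ] [ 0.6 -0.2  0.4]
top spoke 0.7 [-141.  107. -175.] phi -149
top spoke 0.63 [ -1. -34.  45.] phi 37
top spoke 0.17 [ 1.  0. -1.] phi -167
side spoke 0.79 [  4. -29.  47.] phi 31
15.2833 [-72.6 -58.7  10.9] [ 0.3  0.3 -0.2]
L 188 120 265.5 L 188 180 264.71 L 190 120 264.95 L 190 180 264.44 L 192 120 264.8 L 192 180 264.32 L 194 120 264.71 L 194 180 264.17 L 196 120 266.66 L 196 180 266.0 R 198 120 343.07 R 198 180 347.07 R 200 120 341.96 R 200 180 345.6 R 202 120 340.5 R 202 180 343.75
```

View pics/dtop.png

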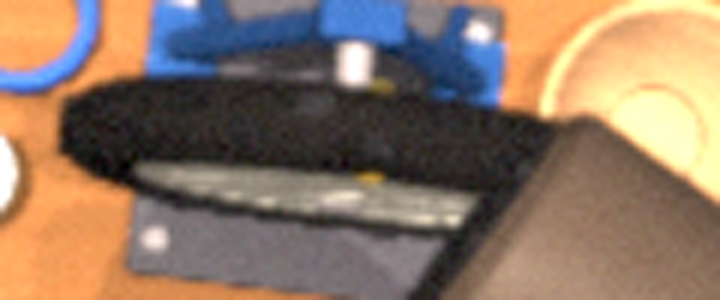

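View pics/dside.png

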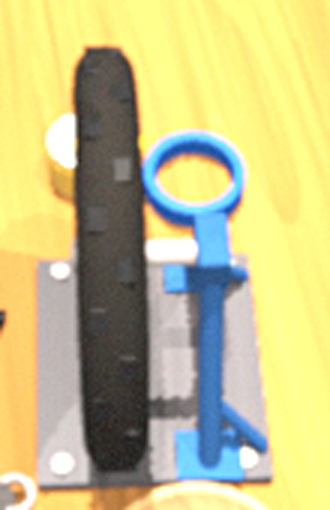

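```bash
python3 -c "
from cell import env
print(env.job_done())"
```

```text
the job is handed in; nothing more can be done
None
```

The valve stem now stands at the top, within about 1° by the yellow marker dots on the tyre. I handed the job in at about 15 s of the 50 s allowed.

**What I did:** I turned the tool to point along the axle and put the shut fingertips into a gap that did not hold the valve. I then pushed one spoke clockwise, seen from the robot, through about 110°. I slowed to small steps near the end. After easing off the spoke I backed the fingers straight out, about 50 mm clear of the wheel's face. You asked for the spokes to be pushed one after another. One spoke served for the whole turn, so I did not move to a second.

**Last checks, with the fingers clear of the wheel:**
- **Dots:** the front dot read −0.6° and the rear dot −0.8° to −0.9° from the top. Allowing for where the tyre's outline puts the wheel centre brings the angle to about +0.4°.
- **Spoke network:** this disagreed a little. It gave +1° from the top camera and −5° from the side camera, where the wheel is seen edge-on. Its error is about 4 mm, or roughly 4°, so I went by the dots.
- **Forces:** the readings I took during the push stayed under about 5 N, and the last one was near zero.
- **Stand and other things:** the stand and the things near it looked unmoved in the last pictures. I did not measure them again.

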